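# Cover the washed seasoning pots

### The job

The washed-up steel pots and the pan on the counter must be covered for the night: put each of the four steel lids on the pot or pan it fits, properly seated on the rim with its step down inside the mouth. Set the lids down rather than dropping them, and leave the pots, the pan, the rice bowl (it gets no lid) and the shaker standing where they are.

Things in the scene. Friction and masses are not known exactly. Their poses are not given: they have to be found in the camera images.
- small_lid: Small round lid, bare steel: a flat disc of 106 mm diameter and 3 mm thickness, with a 78 mm wide, 6 mm high locating step under it that goes inside the pot's mouth, and a black upright cylindrical knob on top in its centre (26 mm diameter, from 18 to 42 mm above the origin, on a 16 mm stem). Origin: centre of the underside of the step; z up along the knob. Lies right way up on the worktop, on its step
- medium_lid: Medium round lid, bare steel: a flat disc of 130 mm diameter and 3 mm thickness, with a 102 mm wide, 6 mm high locating step under it that goes inside the pot's mouth, and a black upright cylindrical knob on top in its centre (26 mm diameter, from 18 to 42 mm above the origin, on a 16 mm stem). Origin: centre of the underside of the step; z up along the knob. Lies right way up on the worktop, on its step
- large_lid: Large round lid, bare steel: a flat disc of 154 mm diameter and 3 mm thickness, with a 126 mm wide, 6 mm high locating step under it that goes inside the pot's mouth, and a black upright cylindrical knob on top in its centre (26 mm diameter, from 18 to 42 mm above the origin, on a 16 mm stem). Origin: centre of the underside of the step; z up along the knob. Lies right way up on the worktop, on its step
- oblong_lid: Oblong lid, bare steel: a flat plate 178 mm (its x) by 110 mm (its y), 3 mm thick, with a 148 x 80 mm, 6 mm high locating step under it that goes inside the pan's mouth, and a black straight strap handle bridging its centre along x: 72 mm long, 10 mm thick (along y), from 29 to 43 mm above the origin, carried on a post near each end with a gap below it. Origin: centre of the underside of the step; z up. Lies right way up on the worktop. Fits either way round
- small_pot: Small round pot, bare steel, straight-sided, empty and open: 98 mm outside diameter, mouth 90 mm inside, rim 62 mm above the origin, wall 4 mm. Origin: centre of its underside; z up. Loose, stands on the worktop
- medium_pot: Medium round pot, bare steel, straight-sided, empty and open: 122 mm outside diameter, mouth 114 mm inside, rim 68 mm above the origin, wall 4 mm. Origin: centre of its underside; z up. Loose, stands on the worktop
- large_pot: Large round pot, bare steel, straight-sided, empty and open: 146 mm outside diameter, mouth 138 mm inside, rim 74 mm above the origin, wall 4 mm. Origin: centre of its underside; z up. Loose, stands on the worktop
- oblong_pan: Oblong pan (ninth-size gastronorm), bare steel, empty and open: rim 176 mm (its x) by 108 mm (its y), mouth 160 x 92 mm inside, rim 65 mm above the origin. Origin: centre of its underside; x along its length, z up. Loose, stands on the worktop
- rice_bowl: White china rice bowl, 116 mm across, 58 mm high, empty. It has no lid and stays as it is. Origin: centre of its underside. It stands anywhere among the pots and lids
- shaker: Glass shaker with a steel top, 48 mm across, 71 mm high, standing among the pots and lids; stays as it is. Origin: centre of its underside
There are look-alikes about, which are no part of the job. Leave any yellow look-alike of the medium_lid alone.

How it is judged:
By the outcome, as a careful person would: the job done as asked, in the order asked, and still so for the second after the job is handed in, with the robot touching nothing.
It also fails if it takes over 109 s, if anything falls off the work surface, if the arm or the gripper's body presses on something with over 40 N, if the wrist force passes 120 N, or if a joint passes its speed limit or range.

### The arm

A 6-joint arm with a two-finger parallel gripper is mounted at the origin on the work surface. World frame = base frame: x ahead of the robot, y to its left, z up, the work surface at z = 0. Lengths are in m, angles in rad, forces in N, time in s.
With the tool pointing down it reaches from about 0.3 to 0.775 m from the base axis. Payload 14.6 kg.
Tool frame: the origin (TCP) lies midway between the tips of the shut fingers; the grasp point (between the pads) lies 19 mm behind it (ctrl.grip_depth is the distance from the TCP to the grasp point, in m); z points along the fingers, x is the direction in which the jaws open and shut, and the axes are right-handed (so a half turn about z gives the same grasp; the last joint's range is limited). The gripper opens to 94 mm and grips with 3 to 60 N. Pads are 16 mm wide; open, the fingers measure 119 mm over their backs; the gripper's body (75 mm by 177 mm) begins 78 mm behind the grasp point.
Start: joints at [-1.204, 0.3, 1.521, -0, 1.321, -0.067], TCP at [0.231, -0.499, 0.205] pointing down, gripper open.
Joint ranges: [-3.03, 3.03], [-0.79, 2.21], [0.23, 2.52], [-1.04, 4.18], [0, 3.07], [-2.55, 2.55]. Speed limits (rad/s): [2.22, 2.22, 2.57, 3.14, 3.14, 3.14].

### API

Orientations are given as [roll, pitch, yaw] about the fixed x, y, z axes, in that order (R = Rz(yaw) Ry(pitch) Rx(roll)).
In Python, from station import ctrl gives the robot as it stands.
- The arm moves only by the tool play_rows, never from a script. Its argument "steps" is a list that holds one entry, the list of rows, each a list of 7 numbers: the shift along the tool's x, y, z in cm, then the turn, a rotation vector about the tool's x, y, z in rad, then the opening, from 0 (shut) to 1 (fully open). In form: [[[x, y, z, ax, ay, az, hand], ...]]. A call has 1 to 20 rows; each row is the pose to reach, as a shift and turn from the pose measured when the call began, along the tool's axes at that moment; what a row does not reach only later rows make up. A row lasts 1/12 s, in which the tool goes at most 41.7 mm and 7.16 degrees, less where a joint would pass 70% of its speed; a pose out of reach is approached as far as the arm can. A call with a gripper value outside its range is refused whole. The fingers move at their own pace and stop on an object; "force" is the grip in N (left out, the last holds). Time passes only in rows, so rows that repeat a pose let the fingers close. It gives the time, the measured TCP pose, the force and the opening at its end, in the units of the state.
- ctrl.get_obs(): the state, without advancing time (a new reading comes with each control period).
- ctrl.camera(name): name is "scene" or "top" or "wrist"; returns a dict with "frame" (384x512x3 uint8, blue, green, red), "fovy" (degrees; the focal length in pixels is half the picture's height over the tangent of half this angle, whatever the lens; pixels are square), "cx", "cy" (the principal point, pixels), "world_to_cam" (4x4, takes a point from world to camera coordinates). Camera axes: x right, y up, looking along -z (the intrinsics and any distortion apply to the point x, -y, -z); pixel columns grow to the right and rows downward; lengths in m; the calibration is good to about 2 mm. A picture is of the moment at which its call begins. There is no depth.
- ctrl.hand_in(): hands the job in, once; it reports no verdict.
The state is a dict: "time_s": time; "qpos": joint angles; "joint_vel": joint speeds; "tau": joint torques, N m; "ee_pos": TCP position; "eef_rot": TCP orientation; "force": force on the tool from outside, world axes, zero at the start; "moment": the same for the moment, N m; "grip_width": finger opening in m.
Only numpy, scipy, OpenCV 4.12 (cv2) and the standard library are available. Lean on these libraries where they do the work, as an engineer would, in place of code of your own. Each camera call takes 0.05 s, during which the arm holds its last target. There are 200 camera calls.

## Working session

There is one attempt and no reset: what is moved stays moved. The work goes in short steps, Python scripts to look and compute and a tool call to move; the robot and the scene stay as the last step left them, time stands still between calls to the robot, and variables do not carry over. Pictures are saved under pics/ and viewed, about 12 in all and at most 16, crops included, and the job is handed in when it is done.

Besides the shell and the picture viewer there is one more tool, called after "Call:" as name(argument=value, ...), one argument or row to a line, values as JSON. play_rows: Moves the arm, as the interface text tells. Its arguments: {"type":"object","properties":{"steps":{"type":"array"},"force":{"type":"number"}},"required":["steps"]}

```bash
ls; mkdir -p pics
python3 - <<'E'
from station import ctrl
import cv2, numpy as np
for n in ("top","scene"):
    c=ctrl.camera(n); cv2.imwrite(f"pics/{n}0.png",cv2.resize(c["frame"],(800,600),interpolation=cv2.INTER_CUBIC))
    cv2.imwrite(f"{n}0_raw.png",c["frame"])
    print(n,c["fovy"],c["cx"],c["cy"],{k:v for k,v in c.items() if k not in("frame","fovy","cx","cy")})
o=ctrl.get_obs(); print(o)
E
```

```text
pics
top 44.50383790564709 262.4542206742819 194.5085788057304 {'world_to_cam': array([[ 0.00433768, -0.99994738, -0.00929645,  0.01608683],
       [ 0.99742157,  0.00366039,  0.07167162, -0.44144714],
       [-0.07163382, -0.00958337,  0.99738496, -1.43042362],
       [ 0.        ,  0.        ,  0.        ,  1.        ]])}
scene 54.296180086395275 263.17465296058793 191.66324204231597 {'world_to_cam': array([[-0.42042375,  0.90702323, -0.02351031,  0.15664478],
       [-0.50551627, -0.21264245,  0.83620362,  0.21529452],
       [ 0.75345681,  0.3634447 ,  0.54791494, -1.69413351],
       [ 0.        ,  0.        ,  0.        ,  1.        ]])}
{'time_s': 0.1, 'qpos': array([-1.20358034e+00,  3.00430888e-01,  1.52148509e+00,  2.33382767e-05,
        1.32072731e+00, -6.65921664e-02]), 'joint_vel': array([-0.00056076, -0.00187539, -0.00127066, -0.00176   , -0.00012716,
       -0.00159323]), 'tau': array([ 1.57073580e-03, -5.32644439e+01, -3.53282869e+01,  7.10314955e-02,
        2.34601612e-02, -8.03505964e-05]), 'ee_pos': array([ 0.23110546, -0.49883694,  0.204949  ]), 'eef_rot': array([-3.14150019e+00,  1.04679959e-03, -1.13699391e+00]), 'force': array([-0.07419414,  0.98138282, -0.32825371]), 'moment': array([0.00646714, 0.01941979, 0.03297336]), 'grip_width': 0.09412008680936249}
```

View pics/top0.png

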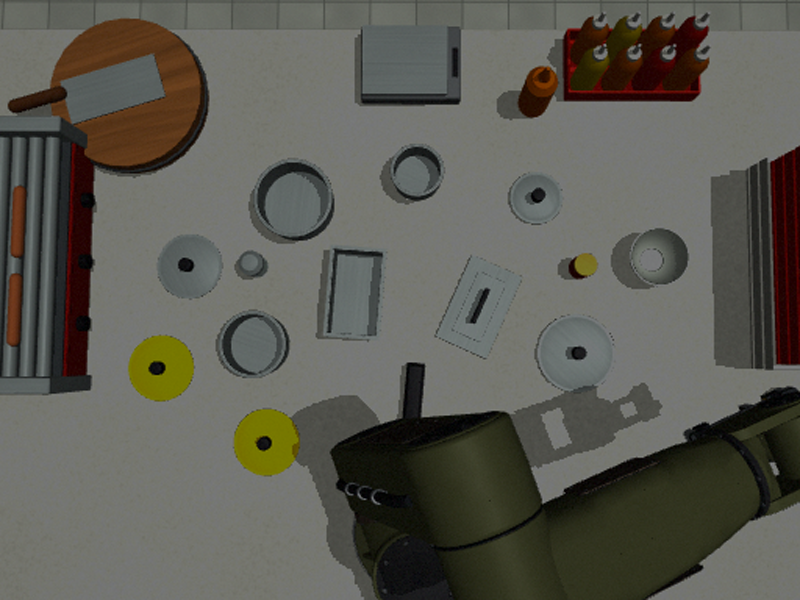

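View pics/scene0.png

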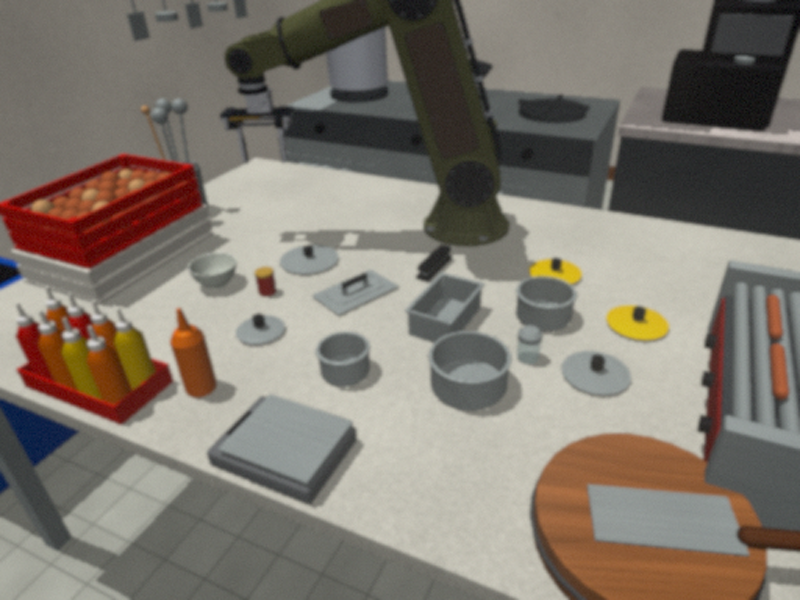

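```bash
cat > h.py <<'E'
import numpy as np, cv2
from station import ctrl
from scipy.spatial.transform import Rotation as R
def ray(c,u,v,z):
    f=192/np.tan(np.radians(c["fovy"])/2); M=c["world_to_cam"]; r=M[:3,:3]
    d=r.T@np.array([(u-c["cx"])/f,-(v-c["cy"])/f,-1]); o=-r.T@M[:3,3]
    return o+d*(z-o[2])/d[2]
def proj(c,P):
    f=192/np.tan(np.radians(c["fovy"])/2); M=c["world_to_cam"]
    q=np.atleast_2d(P)@M[:3,:3].T+M[:3,3]
    return np.c_[c["cx"]-f*q[:,0]/q[:,2], c["cy"]+f*q[:,1]/q[:,2]]
def ellc(c,pts,z): # centre, diameter of circle through pixel pts at height z
    W=np.array([ray(c,u,v,z) for u,v in pts]); A=np.c_[2*W[:,:2],np.ones(len(W))]
    s=np.linalg.lstsq(A,(W[:,:2]**2).sum(1),rcond=None)[0]
    return s[:2],2*np.sqrt(s[2]+s[0]**2+s[1]**2)
def rel(target,yaw,o=None): # tool-frame shift (cm), z-turn to reach TCP target, tool down, jaw yaw
    o=o or ctrl.get_obs(); R0=R.from_euler('xyz',o["eef_rot"]); 
    c=[]
    for y in (yaw,yaw+np.pi):
        Rt=R.from_euler('xyz',[np.pi,0,y]); c.append((R0.inv()*Rt).as_rotvec())
    print("shift cm",np.round(R0.inv().apply(np.array(target)-o["ee_pos"])*100,2),"turns",np.round(c,3), "q6",o["qpos"][5].round(2))
E
python3 - <<'E'
from h import *
c=ctrl.camera("top"); k=.64
for n,u,v,z in [("sl",537,195,.042),("ml",187,265,.042),("ll",578,352,.042),("ol",479,306,.043),("sp",418,171,.062),("lp",293,199,.074),("mp",253,344,.068),("pan",353,293,.065),("bowl",659,257,.058),("shaker",250,264,.071)]:
    print(n,ray(c,u*k,v*k,z).round(4))
for n,b,z in [("sp",(391,445,144,199),.062),("lp",(252,335,158,240),.074),("mp",(217,289,310,377),.068),("sl",(509,564,173,224),.009),("ml",(157,223,234,298),.009),("ll",(537,614,315,391),.009)]:
    print(n,ray(c,b[0]*k,(b[2]+b[3])/2*k,z)[1]-ray(c,b[1]*k,(b[2]+b[3])/2*k,z)[1])
for P in [((471,256),(521,280),(487,358),(436,333)),((330,248),(384,250),(380,340),(319,338))]:
    z=.009 if P[0][0]>400 else .065
    W=np.array([ray(c,u*k,v*k,z) for u,v in P]); print(W.mean(0).round(4), np.linalg.norm(np.diff(W,axis=0,append=W[:1]),axis=1).round(3), np.degrees(np.arctan2(*(W[0]-W[3])[1::-1])),np.degrees(np.arctan2(*(W[1]-W[2])[1::-1])))
w=ctrl.camera("wrist"); cv2.imwrite("pics/w0.png",w["frame"]); M=w["world_to_cam"]; o=ctrl.get_obs()
cp=-M[:3,:3].T@M[:3,3]; print("wristcam",w["fovy"],w["cx"],w["cy"],cp,-M[2,:3],"in tool:",R.from_euler('xyz',o["eef_rot"]).inv().apply(cp-o["ee_pos"]), "up",R.from_euler('xyz',o["eef_rot"]).inv().apply(M[1,:3]),R.from_euler('xyz',o["eef_rot"]).inv().apply(-M[2,:3]))
E
```

```text
sl [ 0.6539 -0.2295  0.042 ]
ml [0.514  0.4529 0.042 ]
ll [ 0.348  -0.3058  0.042 ]
ol [ 0.4359 -0.1157  0.043 ]
sp [0.6959 0.0032 0.062 ]
lp [0.6379 0.2425 0.074 ]
mp [0.3603 0.3151 0.068 ]
pan [0.4584 0.1264 0.065 ]
bowl [ 0.5303 -0.4595  0.058 ]
shaker [0.5127 0.3232 0.071 ]
sp 0.10445470780050455
lp 0.15924639386397374
mp 0.13691663896654999
sl 0.1097969896445892
ml 0.1320470058442067
ll 0.15125646870844886
[ 0.4371 -0.1181  0.009 ] [0.11  0.169 0.112 0.168] -24.31819851953673 -23.701440870755548
[0.4568 0.1259 0.065 ] [0.104 0.172 0.116 0.174] -6.229661742373826 -2.1315316543788994
wristcam 61.40583888506729 258.461859406894 191.05753725428644 [ 0.30346613 -0.46554838  0.38396386] [-0.2476728  -0.11284149 -0.96224996] in tool: [ 1.36867703e-05 -7.96940641e-02 -1.78836111e-01] up [ 0.00112469 -0.96223851  0.27220542] [-0.00104229  0.27220432  0.96223891]
```

View pics/w0.png

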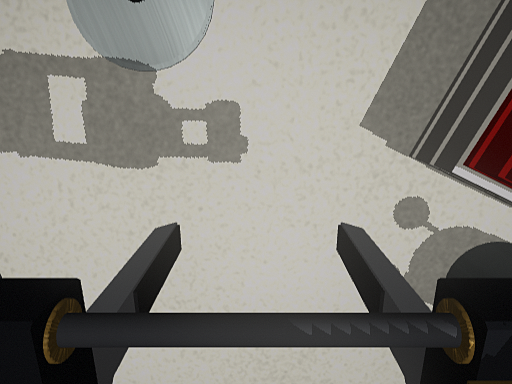

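Top view: steel lids at (537,195) small, (187,266) medium, (577,352) large and (479,306) oblong. The yellow look-alikes at (161,367) and (266,441) stay put. Pots are at (417,172) small, (252,344) medium and (293,199) large, with the pan at (352,293). Measured diameters match the given sizes. The wrist image shows the large lid at top left.

Run:
```python
from h import *
rel([.31,-.21,.25],-np.pi/2)
```

```text
shift cm [-22.9  -19.3   -4.47] turns [[ 0.000e+00  1.000e-03  4.340e-01]
 [-1.000e-03  0.000e+00 -2.708e+00]] q6 -0.07
```

Call:
play_rows(
  steps=[
    [[-5, -4.2, -2, 0, 0, 0.1, 1], [-11, -9, -4.5, 0, 0, 0.2, 1], [-17, -14, -4.5, 0, 0, 0.3, 1], [-22.9, -19.3, -4.5, 0, 0, 0.434, 1], [-22.9, -19.3, -4.5, 0, 0, 0.434, 1], [-22.9, -19.3, -4.5, 0, 0, 0.434, 1], [-22.9, -19.3, -4.5, 0, 0, 0.434, 1], [-22.9, -19.3, -4.5, 0, 0, 0.434, 1], [-22.9, -19.3, -4.5, 0, 0, 0.434, 1], [-22.9, -19.3, -4.5, 0, 0, 0.434, 1], [-22.9, -19.3, -4.5, 0, 0, 0.434, 1], [-22.9, -19.3, -4.5, 0, 0, 0.434, 1]],
  ],
)

```text
time_s: 1.2
ee_pos: [0.3097, -0.2109, 0.25]
eef_rot: [3.141, 0.001, -1.572]
force: [0.7, 0.7, 0.8]
grip_width: 0.0939
```

```bash
cat >> h.py <<'E'
def look(tag):
    import pickle
    w=ctrl.camera("wrist"); pickle.dump(w,open(tag+".pkl","wb"))
    cv2.imwrite(f"pics/{tag}.png",cv2.resize(w["frame"],(800,600),interpolation=cv2.INTER_CUBIC)); o=ctrl.get_obs(); print(o["time_s"],o["ee_pos"].round(4),o["eef_rot"].round(3))
def load(tag):
    import pickle; return pickle.load(open(tag+".pkl","rb"))
E
python3 -c "
from h import *
look('A'); rel([.59,-.113,.25],-np.pi/2)"
```

```text
1.25 [ 0.3097 -0.2108  0.25  ] [ 3.141e+00  1.000e-03 -1.572e+00]
shift cm [-9.830e+00 -2.801e+01 -1.000e-02] turns [[ 1.00e-03  1.00e-03 -2.00e-03]
 [ 2.00e-03 -1.00e-03  3.14e+00]] q6 0.88
```

View pics/A.png

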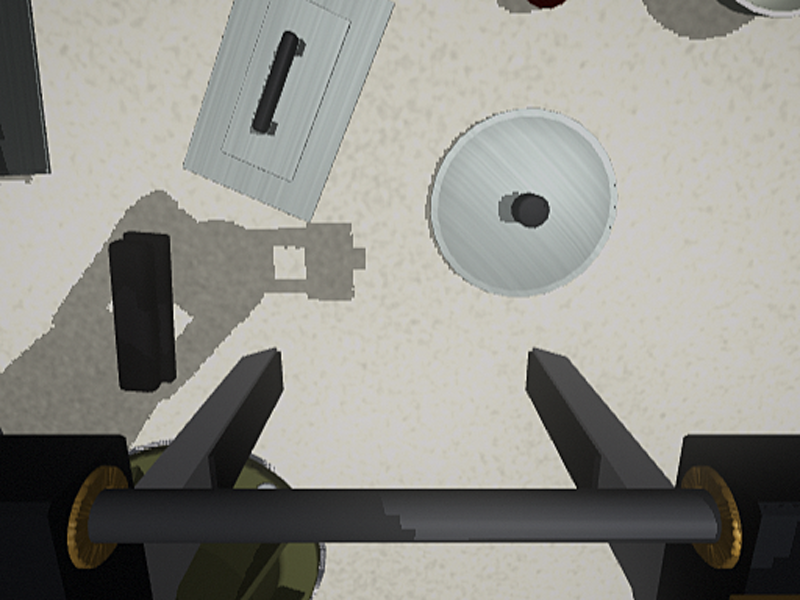

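The large lid disc spans cols 427–616 and rows 108–297, with its knob at (532,209). The oblong lid handle runs from about (291,34) to (264,130). The black oblong at (142,310) is an unrelated object. Next look.

Call:
play_rows(
  steps=[
    [[-1.5, -4, 0, 0, 0, 0, 1], [-3, -8, 0, 0, 0, 0, 1], [-4.5, -12, 0, 0, 0, 0, 1], [-6, -16, 0, 0, 0, 0, 1], [-7.5, -20, 0, 0, 0, 0, 1], [-9, -24, 0, 0, 0, 0, 1], [-9.8, -28, 0, 0, 0, 0, 1], [-9.8, -28, 0, 0, 0, 0, 1], [-9.8, -28, 0, 0, 0, 0, 1], [-9.8, -28, 0, 0, 0, 0, 1], [-9.8, -28, 0, 0, 0, 0, 1], [-9.8, -28, 0, 0, 0, 0, 1]],
  ],
)

```text
time_s: 2.25
ee_pos: [0.589, -0.1142, 0.2507]
eef_rot: [-3.141, 0.001, -1.574]
force: [0.6, 0.1, -0.2]
grip_width: 0.0941
```

```bash
python3 -c "
from h import *
look('B'); rel([.5,.35,.25],-np.pi/2)
c=load('A');k=.64
print('ll disc',ellc(c,[(430*k,202*k),(616*k,202*k),(522*k,108*k),(522*k,297*k)],.009),'knob',ray(c,532*k,209*k,.042))
a,b=ray(c,291*k,34*k,.043),ray(c,264*k,130*k,.043);print('handle',(a+b)/2,np.linalg.norm(a-b),np.degrees(np.arctan2(*(a-b)[1::-1])))
a,b=ray(c,184*k,166*k,.009),ray(c,309*k,221*k,.009);print('short edge',np.linalg.norm(a-b),np.degrees(np.arctan2(*(a-b)[1::-1]))-90,(a+b)/2)
"
```

```text
2.3 [ 0.5891 -0.1141  0.2507] [-3.141e+00  1.000e-03 -1.574e+00]
shift cm [-46.38   9.05   0.1 ] turns [[-0.000e+00  1.000e-03 -3.000e-03]
 [ 1.000e-03  0.000e+00  3.139e+00]] q6 1.32
ll disc (array([ 0.34801123, -0.307952  ]), np.float64(0.15303231379277282)) knob [ 0.34992868 -0.30749279  0.042     ]
handle [ 0.43879116 -0.12089999  0.043     ] 0.06724584336532394 -20.56583978372921
short edge 0.10773958636848047 -24.30495183115366 [ 0.35940298 -0.08267688  0.009     ]
```

View pics/B.png

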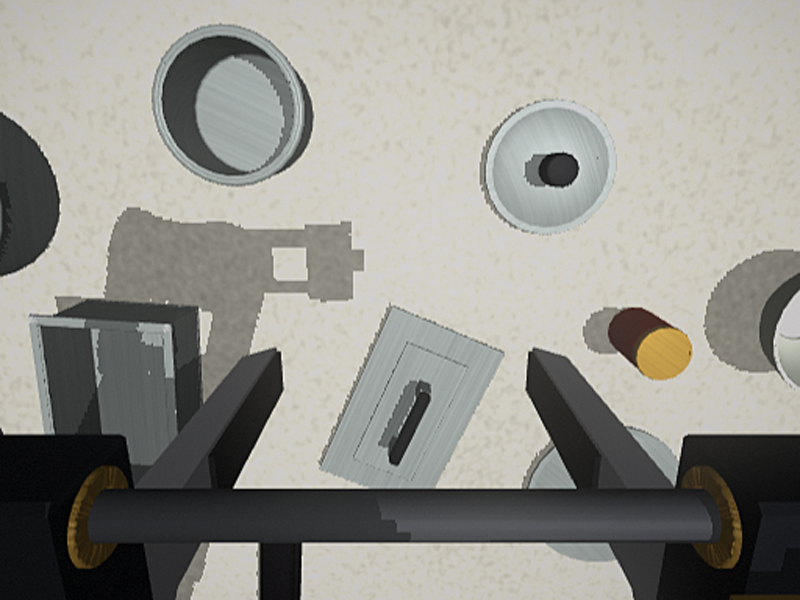

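Call:
play_rows(
  steps=[
    [[-4, 0.8, 0, 0, 0, 0, 1], [-8, 1.6, 0, 0, 0, 0, 1], [-12, 2.4, 0, 0, 0, 0, 1], [-16, 3.2, 0, 0, 0, 0, 1], [-20, 4, 0, 0, 0, 0, 1], [-24, 4.8, 0, 0, 0, 0, 1], [-28, 5.6, 0, 0, 0, 0, 1], [-32, 6.4, 0, 0, 0, 0, 1], [-36, 7.2, 0, 0, 0, 0, 1], [-40, 8, 0, 0, 0, 0, 1], [-44, 8.8, 0, 0, 0, 0, 1], [-46.4, 9, 0, 0, 0, 0, 1], [-46.4, 9, 0, 0, 0, 0, 1], [-46.4, 9, 0, 0, 0, 0, 1], [-46.4, 9, 0, 0, 0, 0, 1], [-46.4, 9, 0, 0, 0, 0, 1], [-46.4, 9, 0, 0, 0, 0, 1]],
  ],
)

```text
time_s: 3.72
ee_pos: [0.5009, 0.349, 0.2515]
eef_rot: [-3.141, 0.001, -1.575]
force: [-0.6, -0.4, 0.3]
grip_width: 0.0943
```

```bash
python3 -c "
from h import *
look('C'); rel([.33,.22,.25],-np.pi/2)
c=load('B');k=.64
print('sl disc',ellc(c,[(484*k,167*k),(615*k,167*k),(549*k,99*k),(549*k,234*k)],.009),'knob',ray(c,560*k,169*k,.042))
print('sp',ellc(c,[(152*k,98*k),(303*k,108*k),(220*k,24*k),(238*k,185*k)],.062))
P=[ray(c,u*k,v*k,.009) for u,v in((319,466),(390,305),(504,350))]
print('ol',(P[0]+P[2])/2,[(np.linalg.norm(x),np.degrees(np.arctan2(x[1],x[0]))) for x in (P[1]-P[0],P[1]-P[2])])
"
```

```text
3.7667 [0.5008 0.3492 0.2514] [-3.141e+00  1.000e-03 -1.575e+00]
shift cm [12.99 17.03  0.11] turns [[-1.000e-03  1.000e-03 -4.000e-03]
 [ 1.000e-03  1.000e-03  3.137e+00]] q6 2.12
sl disc (array([ 0.65779519, -0.23127494]), np.float64(0.10562523877890546)) knob [ 0.6584975  -0.23002053  0.042     ]
sp (array([0.70055202, 0.00614558]), np.float64(0.10298170102599681))
ol [ 0.4426522  -0.11706083  0.009     ] [(np.float64(0.17459719310017077), np.float64(-23.533493603075023)), (np.float64(0.10952500778677744), np.float64(67.31805195183384))]
```

View pics/C.png

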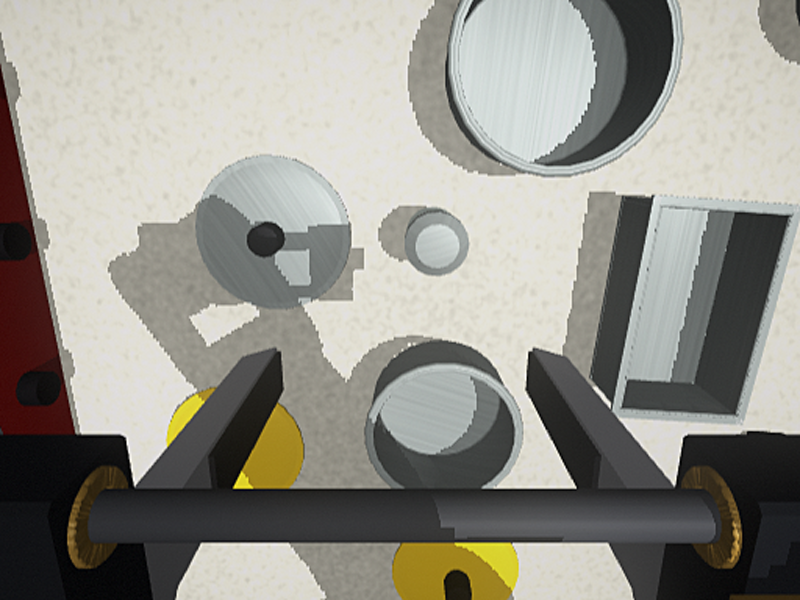

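In C, the steel medium lid is at (273,232) with its knob at (266,240). It is bare steel; the two yellow discs below at (235,440) and (455,570) are the look-alikes. The large pot rim is partly out of frame. The pan rim corners are at (655,196), (800,203), (743,422) and (612,412).

Call:
play_rows(
  steps=[
    [[3, 4, 0, 0, 0, 0, 1], [6, 8, 0, 0, 0, 0, 1], [9, 12, 0, 0, 0, 0, 1], [12, 16, 0, 0, 0, 0, 1], [13, 17, 0, 0, 0, 0, 1], [13, 17, 0, 0, 0, 0, 1], [13, 17, 0, 0, 0, 0, 1], [13, 17, 0, 0, 0, 0, 1], [13, 17, 0, 0, 0, 0, 1]],
  ],
)

```text
time_s: 4.52
ee_pos: [0.3312, 0.2203, 0.2513]
eef_rot: [-3.141, 0.001, -1.575]
force: [-0.1, -0.2, -0.6]
grip_width: 0.0942
```

```bash
python3 -c "
from h import *
look('D'); rel([.58,.12,.25],-np.pi/2)
c=load('C');k=.64
print('ml disc',ellc(c,[(196*k,232*k),(351*k,232*k),(273*k,154*k),(273*k,309*k)],.009),'knob',ray(c,266*k,240*k,.042))
P=np.array([ray(c,u*k,v*k,.065) for u,v in((655,196),(800,203),(743,422),(612,412))])
print('pan',P.mean(0),[(np.linalg.norm(x),np.degrees(np.arctan2(x[1],x[0]))) for x in np.diff(P,axis=0,append=P[:1])])
"
```

```text
4.5667 [0.3311 0.2204 0.251 ] [-3.141e+00  1.000e-03 -1.575e+00]
shift cm [  9.93 -24.93   0.1 ] turns [[-0.000e+00  1.000e-03 -4.000e-03]
 [ 1.000e-03  0.000e+00  3.137e+00]] q6 2.07
ml disc (array([0.51748085, 0.45850235]), np.float64(0.1299966049785526)) knob [0.51839414 0.45615946 0.042     ]
pan [0.46305519 0.12441878 0.065     ] [(np.float64(0.10410580383057297), np.float64(-93.03536148027672)), (np.float64(0.17449046493743683), np.float64(176.75066008949844)), (np.float64(0.1069959356975474), np.float64(84.89513074666743)), (np.float64(0.17066074626409536), np.float64(-4.201093236762632))]
```

View pics/D.png

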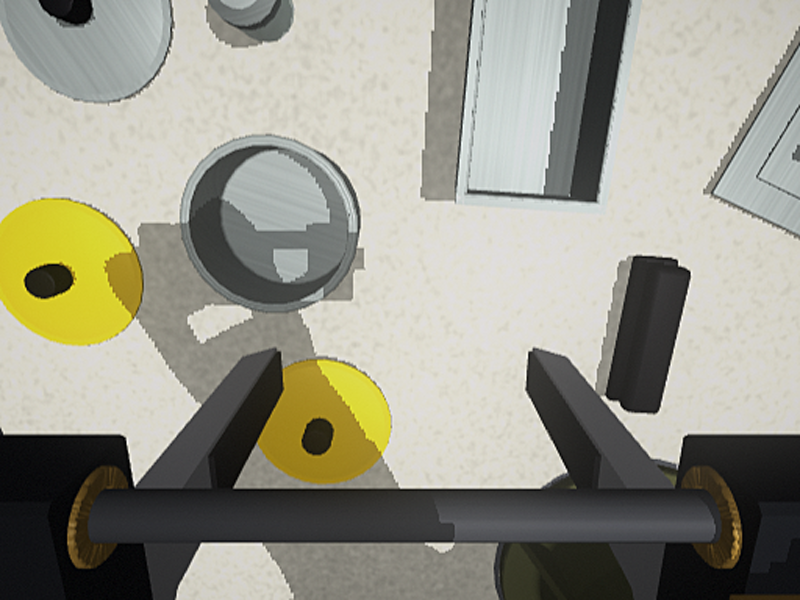

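The medium pot rim spans cols 181–358 and rows 134–313. The pan's near rim corners are at (457,201) and (606,211), with its sides running up. Next, the two far pots.

Call:
play_rows(
  steps=[
    [[1.5, -4, 0, 0, 0, 0, 1], [3, -8, 0, 0, 0, 0, 1], [4.5, -12, 0, 0, 0, 0, 1], [6, -16, 0, 0, 0, 0, 1], [7.5, -20, 0, 0, 0, 0, 1], [9, -24, 0, 0, 0, 0, 1], [9.9, -25, 0, 0, 0, 0, 1], [9.9, -25, 0, 0, 0, 0, 1], [9.9, -25, 0, 0, 0, 0, 1], [9.9, -25, 0, 0, 0, 0, 1], [9.9, -25, 0, 0, 0, 0, 1], [9.9, -25, 0, 0, 0, 0, 1]],
  ],
)

```text
time_s: 5.57
ee_pos: [0.5803, 0.121, 0.2514]
eef_rot: [-3.141, 0.001, -1.574]
force: [0.3, -0.2, 0.5]
grip_width: 0.094
```

```bash
python3 -c "
from h import *
look('E'); rel([.6575,-.2305,.10],-np.pi/2)
c=load('D');k=.64
print('mp',ellc(c,[(181*k,218*k),(358*k,228*k),(264*k,134*k),(275*k,313*k)],.068))
P=np.array([ray(c,u*k,v*k,.065) for u,v in((457,201),(606,211),(475,0),(640,0))])
d=P[1]-P[0];print('pan near edge',(P[0]+P[1])/2,np.linalg.norm(d),np.degrees(np.arctan2(d[1],d[0]))+90)
for a,b in ((2,0),(3,1)):
  d=P[a]-P[b];print(np.degrees(np.arctan2(d[1],d[0])))
"
```

```text
5.6167 [0.5803 0.1209 0.2514] [-3.141e+00  1.000e-03 -1.574e+00]
shift cm [35.12 -7.83 15.12] turns [[-1.000e-03  1.000e-03 -4.000e-03]
 [ 1.000e-03  1.000e-03  3.138e+00]] q6 1.72
mp (array([0.36175734, 0.31684933]), np.float64(0.127241028118111))
pan near edge [0.37579288 0.12936192 0.065     ] 0.10708454879578018 -4.123031321548154
-3.9175749660929085
-3.443863634571912
```

View pics/E.png

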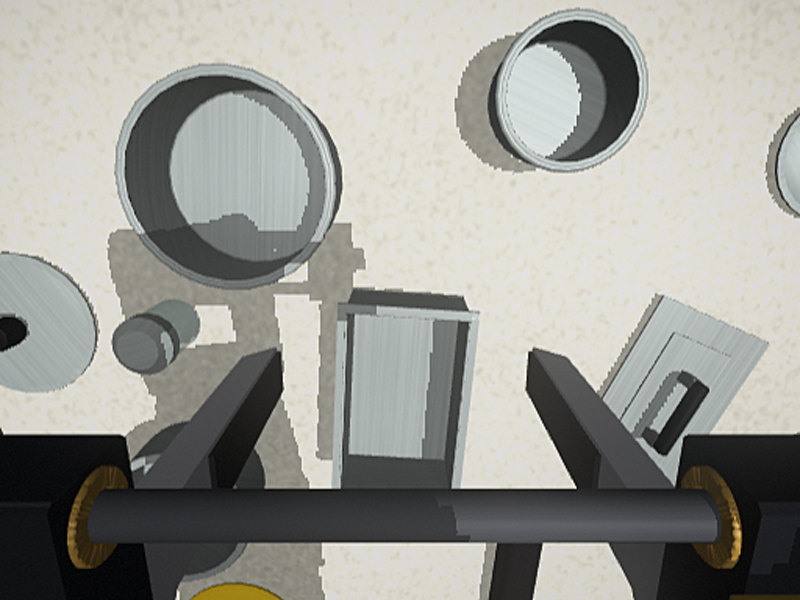

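The far pot rims read: small, cols 498–648 and rows 9–172; large, cols 115–337 and rows 64–288. Now I'll move over the small lid.

Call:
play_rows(
  steps=[
    [[3.9, -1, 1, 0, 0, 0, 1], [7.8, -2, 2, 0, 0, 0, 1], [11.7, -3, 3, 0, 0, 0, 1], [15.5, -4, 4.5, 0, 0, 0, 1], [19.3, -5, 6, 0, 0, 0, 1], [23, -6, 7.5, 0, 0, 0, 1], [26.5, -7, 9, 0, 0, 0, 1], [30, -7.5, 11, 0, 0, 0, 0.7], [33, -7.8, 13, 0, 0, 0, 0.6], [35.1, -7.8, 15, 0, 0, 0, 0.6], [35.1, -7.8, 15.1, 0, 0, 0, 0.6], [35.1, -7.8, 15.1, 0, 0, 0, 0.6], [35.1, -7.8, 15.1, 0, 0, 0, 0.6], [35.1, -7.8, 15.1, 0, 0, 0, 0.6], [35.1, -7.8, 15.1, 0, 0, 0, 0.6]],
  ],
)

```text
time_s: 6.87
ee_pos: [0.6579, -0.2291, 0.1018]
eef_rot: [-3.139, 0.0, -1.573]
force: [-1.0, -1.1, -0.2]
grip_width: 0.0564
```

```bash
python3 -c "
from h import *
rel([.658,-.2303,.015],-np.pi/2)
c=load('E');k=.64
print('sp',ellc(c,[(498*k,85*k),(648*k,92*k),(579*k,9*k),(567*k,172*k)],.062))
print('lp',ellc(c,[(115*k,165*k),(337*k,190*k),(213*k,64*k),(240*k,288*k)],.074))
P=np.array([ray(c,u*k,v*k,.065) for u,v in((337,305),(479,313))]);print('pan far mid',P.mean(0),np.linalg.norm(P[0]-P[1]))
t=ctrl.camera('top');print([proj(t,[.658,-.2303,.042])/k, proj(t,[.5182,.457,.042])/k,proj(t,[.6985,.0047,.062])/k])
"
```

```text
shift cm [0.12 0.02 8.68] turns [[-3.00e-03  0.00e+00 -2.00e-03]
 [ 0.00e+00  5.00e-03  3.14e+00]] q6 1.18
sp (array([0.69980916, 0.00635453]), np.float64(0.10274824907895137))
lp (array([0.64272   , 0.24323608]), np.float64(0.15101856029665017))
pan far mid [0.54839667 0.11843146 0.065     ] 0.10752467507386049
[array([[537.36768371, 192.91032266]]), array([[184.97798053, 262.84976307]]), array([[417.23811514, 169.68907436]])]
```

Call:
play_rows(
  steps=[
    [[0.1, 0, 3, 0, 0, 0, 0.6], [0.1, 0, 6, 0, 0, 0, 0.6], [0.1, 0, 7.7, 0, 0, 0, 0.6], [0.1, 0, 8.6, 0, 0, 0, 0.6], [0.1, 0, 8.7, 0, 0, 0, 0.6], [0.1, 0, 8.7, 0, 0, 0, 0.6], [0.1, 0, 8.7, 0, 0, 0, 0.6], [0.1, 0, 8.7, 0, 0, 0, 0.3], [0.1, 0, 8.7, 0, 0, 0, 0.2], [0.1, 0, 8.7, 0, 0, 0, 0], [0.1, 0, 8.7, 0, 0, 0, 0], [0.1, 0, 8.7, 0, 0, 0, 0], [0.1, 0, 8.7, 0, 0, 0, 0], [0.1, 0, 8.7, 0, 0, 0, 0]],
  ],
  force=25,
)

```text
time_s: 8.08
ee_pos: [0.6581, -0.2304, 0.0148]
eef_rot: [-3.139, -0.0, -1.573]
force: [-1.1, -0.1, 3.1]
grip_width: 0.0256
```

```bash
python3 -c "
from h import *
w=ctrl.camera('wrist'); cv2.imwrite('pics/G1.png',w['frame']); rel([.700,.0063,.12],-np.pi/2); o=ctrl.get_obs(); print(o['ee_pos'],o['force'],o['grip_width'])"
```

```text
shift cm [-23.68  -4.17 -10.51] turns [[-3.000e-03 -0.000e+00 -2.000e-03]
 [-0.000e+00  5.000e-03  3.139e+00]] q6 1.18
[ 0.65809244 -0.23037345  0.01483383] [-0.98699187 -0.36132313  2.7391499 ] 0.025522560406869902
```

View pics/G1.png

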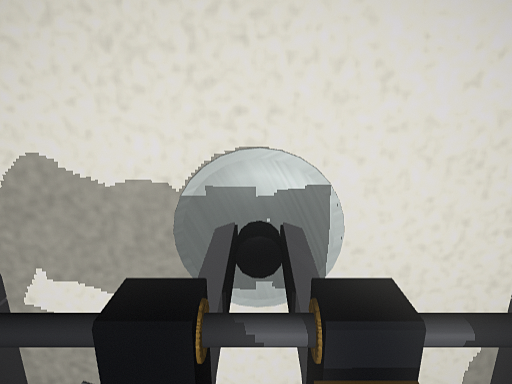

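```bash
python3 -c "
from h import *
w=ctrl.camera('wrist');o=ctrl.get_obs()
s,d=ellc(w,[(174,226),(344,224),(261,148),(262,305)],.009);print(s-o['ee_pos'][:2],d,proj(w,[o['ee_pos'][0],o['ee_pos'][1],.042]))"
```

```text
[1.13974793e-03 2.78380776e-05] 0.1040628767521107 [[259.15937027 258.95091421]]
```

Call:
play_rows(
  steps=[
    [[0, 0, -1, 0, 0, 0, 0], [0, 0, -3, 0, 0, 0, 0], [0, 0, -6, 0, 0, 0, 0], [-2, 0, -9, 0, 0, 0, 0], [-5, -1, -10.5, 0, 0, 0, 0], [-9, -2, -10.5, 0, 0, 0, 0], [-13, -3, -10.5, 0, 0, 0, 0], [-17, -3.6, -10.5, 0, 0, 0, 0], [-20, -4, -10.5, 0, 0, 0, 0], [-22, -4.2, -10.5, 0, 0, 0, 0], [-23.2, -4.2, -10.5, 0, 0, 0, 0], [-23.7, -4.2, -10.5, 0, 0, 0, 0], [-23.7, -4.2, -10.5, 0, 0, 0, 0], [-23.7, -4.2, -10.5, 0, 0, 0, 0], [-23.7, -4.2, -10.5, 0, 0, 0, 0]],
  ],
)

```text
time_s: 9.43
ee_pos: [0.7003, 0.005, 0.12]
eef_rot: [-3.139, -0.0, -1.575]
force: [0.4, -0.2, -1.6]
grip_width: 0.0253
```

```bash
python3 -c "
from h import *
w=ctrl.camera('wrist'); cv2.imwrite('pics/G2.png',w['frame']); rel([.700,.0063,.0705],-np.pi/2); o=ctrl.get_obs(); print(o['ee_pos'],o['force'],o['grip_width'])"
```

```text
shift cm [-0.13  0.04  4.95] turns [[-3.000e-03 -0.000e+00 -4.000e-03]
 [-0.000e+00  5.000e-03  3.138e+00]] q6 1.53
[0.70027812 0.0050364  0.11999556] [-0.57968745 -0.42906442 -0.48039331] 0.02533746575685581
```

View pics/G2.png

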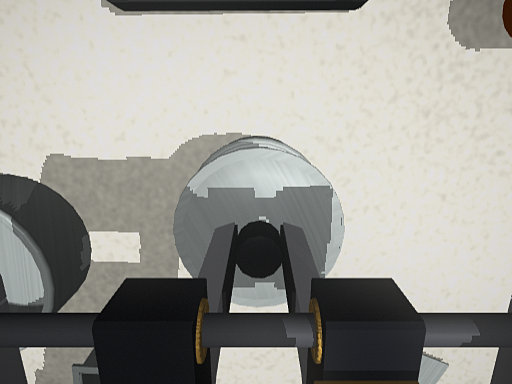

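Call:
play_rows(
  steps=[
    [[-0.1, 0, 1, 0, 0, 0, 0], [-0.1, 0, 2, 0, 0, 0, 0], [-0.1, 0, 3, 0, 0, 0, 0], [-0.1, 0, 3.8, 0, 0, 0, 0], [-0.1, 0, 4.2, 0, 0, 0, 0], [-0.1, 0, 4.4, 0, 0, 0, 0], [-0.1, 0, 4.6, 0, 0, 0, 0], [-0.1, 0, 4.75, 0, 0, 0, 0], [-0.1, 0, 4.85, 0, 0, 0, 0], [-0.1, 0, 4.9, 0, 0, 0, 0], [-0.1, 0, 4.92, 0, 0, 0, 0], [-0.1, 0, 4.92, 0, 0, 0, 0]],
  ],
)

```text
time_s: 10.48
ee_pos: [0.7005, 0.0061, 0.071]
eef_rot: [-3.139, -0.0, -1.575]
force: [-0.1, -0.0, -0.7]
grip_width: 0.0257
```

No contact 6 mm below where the step would have caught the rim, so the step is inside the mouth. Releasing.

Call:
play_rows(
  steps=[
    [[0, 0, 0.03, 0, 0, 0, 0.2], [0, 0, 0.03, 0, 0, 0, 0.4], [0, 0, 0.03, 0, 0, 0, 0.6], [0, 0, 0.03, 0, 0, 0, 0.6], [0, 0, -1, 0, 0, 0, 0.6], [0, 0, -3, 0, 0, 0, 0.6], [0, 0, -6, 0, 0, 0, 0.6], [0, 0, -9, 0, 0, 0, 0.6], [0, 2, -12, 0, 0, 0, 0.6], [0, 4, -13, 0, 0, 0, 0.6], [0, 6, -13, 0, 0, 0, 0.6], [0, 7, -13, 0, 0, 0, 0.6], [0, 7, -13, 0, 0, 0, 0.6], [0, 7, -13, 0, 0, 0, 0.6]],
  ],
)

```text
time_s: 11.65
ee_pos: [0.6303, 0.0063, 0.2019]
eef_rot: [-3.137, -0.0, -1.575]
force: [-0.8, 0.2, 0.5]
grip_width: 0.0566
```

```bash
python3 -c "
from h import *
w=ctrl.camera('wrist'); cv2.imwrite('pics/P1.png',w['frame']); rel([.518,.457,.12],-np.pi/2)"
```

```text
shift cm [-45.03  11.47   8.09] turns [[-0.004 -0.    -0.004]
 [-0.     0.006  3.138]] q6 1.53
```

View pics/P1.png

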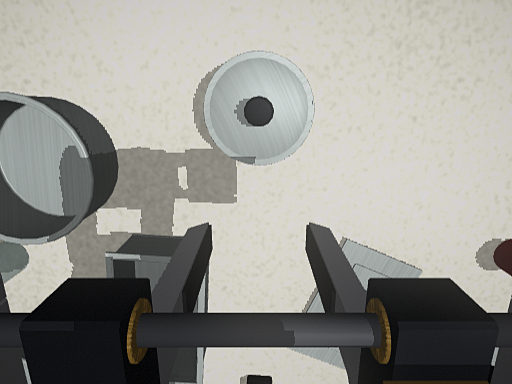

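The small lid is seated flat and concentric on its pot, with the knob at (258,111). Next, the medium lid.

Call:
play_rows(
  steps=[
    [[-4, 1, 0, 0, 0, 0, 0.6], [-8, 2, 0, 0, 0, 0, 0.6], [-12, 3, 0, 0, 0, 0, 0.6], [-16, 4, 0, 0, 0, 0, 0.6], [-20, 5, 0, 0, 0, 0, 0.6], [-24, 6, 0, 0, 0, 0, 0.6], [-28, 7, 0.5, 0, 0, 0, 0.6], [-32, 8, 2, 0, 0, 0, 0.6], [-36, 9, 4, 0, 0, 0, 0.6], [-40, 10.2, 6, 0, 0, 0, 0.6], [-43, 11.2, 7.5, 0, 0, 0, 0.6], [-45, 11.5, 9, 0, 0, 0, 0.6], [-45, 11.5, 10, 0, 0, 0, 0.6], [-45, 11.5, 10, 0, 0, 0, 0.6], [-45, 11.5, 10, 0, 0, 0, 0.6], [-45, 11.5, 10, 0, 0, 0, 0.6]],
  ],
)

```text
time_s: 13.03
ee_pos: [0.5189, 0.456, 0.1019]
eef_rot: [-3.137, 0.0, -1.576]
force: [-1.1, -0.1, 0.5]
grip_width: 0.0564
```

```bash
python3 -c "
from h import *
rel([.518,.457,.015],-np.pi/2)"
```

```text
shift cm [-0.09  0.13  8.69] turns [[-5.000e-03  0.000e+00 -5.000e-03]
 [ 1.000e-03  8.000e-03  3.136e+00]] q6 2.25
```

Call:
play_rows(
  steps=[
    [[-0.1, 0.1, 3, -0.005, 0, -0.005, 0.6], [-0.1, 0.1, 6, -0.005, 0, -0.005, 0.6], [-0.1, 0.1, 7.7, -0.005, 0, -0.005, 0.6], [-0.1, 0.1, 8.6, -0.005, 0, -0.005, 0.6], [-0.1, 0.1, 8.7, -0.005, 0, -0.005, 0.6], [-0.1, 0.1, 8.7, -0.005, 0, -0.005, 0.6], [-0.1, 0.1, 8.7, -0.005, 0, -0.005, 0.6], [-0.1, 0.1, 8.7, -0.005, 0, -0.005, 0.3], [-0.1, 0.1, 8.7, -0.005, 0, -0.005, 0.2], [-0.1, 0.1, 8.7, -0.005, 0, -0.005, 0], [-0.1, 0.1, 8.7, -0.005, 0, -0.005, 0], [-0.1, 0.1, 8.7, -0.005, 0, -0.005, 0], [-0.1, 0.1, 8.7, -0.005, 0, -0.005, 0], [-0.1, 0.1, 8.7, -0.005, 0, -0.005, 0]],
  ],
  force=25,
)

```text
time_s: 14.2
ee_pos: [0.5184, 0.4572, 0.0152]
eef_rot: [-3.141, 0.001, -1.571]
force: [-0.2, -0.4, 1.7]
grip_width: 0.0254
```

```bash
python3 -c "
from h import *
rel([.3618,.3168,.125],-np.pi/2); w=ctrl.camera('wrist'); cv2.imwrite('pics/G3.png',w['frame'])"
```

```text
shift cm [ 14.04  15.65 -11.  ] turns [[-0.000e+00  1.000e-03 -0.000e+00]
 [ 1.000e-03  1.000e-03  3.141e+00]] q6 2.24
```

View pics/G3.png

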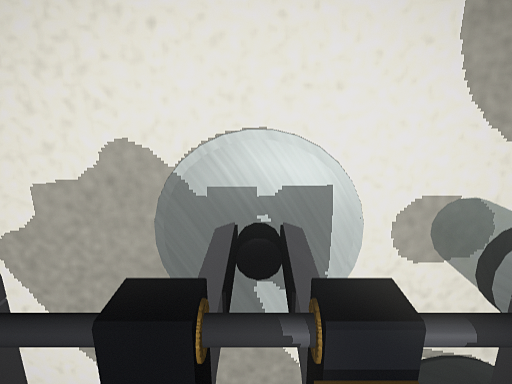

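The medium lid is gripped at its centre, with the knob at (258,251). Carrying it to its pot.

Call:
play_rows(
  steps=[
    [[0, 0, -1, 0, 0, 0, 0], [0, 0, -3, 0, 0, 0, 0], [0, 0, -6, 0, 0, 0, 0], [0, 0, -9, 0, 0, 0, 0], [1, 1, -11, 0, 0, 0, 0], [3, 3.3, -11, 0, 0, 0, 0], [5.5, 6, -11, 0, 0, 0, 0], [8, 9, -11, 0, 0, 0, 0], [10.5, 12, -11, 0, 0, 0, 0], [12.5, 14, -11, 0, 0, 0, 0], [13.7, 15.2, -11, 0, 0, 0, 0], [14, 15.7, -11, 0, 0, 0, 0], [14, 15.7, -11, 0, 0, 0, 0], [14, 15.7, -11, 0, 0, 0, 0], [14, 15.7, -11, 0, 0, 0, 0], [14, 15.7, -11, 0, 0, 0, 0]],
  ],
)

```text
time_s: 15.58
ee_pos: [0.3618, 0.3176, 0.1249]
eef_rot: [-3.141, 0.001, -1.571]
force: [0.6, -0.0, -1.3]
grip_width: 0.0254
```

```bash
python3 -c "
from h import *
rel([.3618,.3168,.0773],-np.pi/2)
w=ctrl.camera('wrist'); cv2.imwrite('pics/G4.png',w['frame'])"
```

```text
shift cm [0.09 0.01 4.76] turns [[-0.000e+00  1.000e-03 -0.000e+00]
 [ 1.000e-03  0.000e+00  3.142e+00]] q6 2.21
```

Call:
play_rows(
  steps=[
    [[0.1, 0, 1, 0, 0, 0, 0], [0.1, 0, 2, 0, 0, 0, 0], [0.1, 0, 3, 0, 0, 0, 0], [0.1, 0, 3.7, 0, 0, 0, 0], [0.1, 0, 4, 0, 0, 0, 0], [0.1, 0, 4.2, 0, 0, 0, 0], [0.1, 0, 4.4, 0, 0, 0, 0], [0.1, 0, 4.55, 0, 0, 0, 0], [0.1, 0, 4.65, 0, 0, 0, 0], [0.1, 0, 4.72, 0, 0, 0, 0], [0.1, 0, 4.74, 0, 0, 0, 0], [0.1, 0, 4.74, 0, 0, 0, 0]],
  ],
)

```text
time_s: 16.63
ee_pos: [0.3618, 0.3166, 0.0775]
eef_rot: [-3.141, 0.001, -1.571]
force: [0.5, -0.7, -1.3]
grip_width: 0.0256
```

Next after release: the oblong lid (about .441,-.119, long axis −23.8°, so jaw yaw −113.8°).

Call:
play_rows(
  steps=[
    [[0, 0, 0.02, 0, 0, 0, 0.2], [0, 0, 0.02, 0, 0, 0, 0.4], [0, 0, 0.02, 0, 0, 0, 0.6], [0, 0, 0.02, 0, 0, 0, 0.6], [0, 0, -1, 0, 0, 0, 0.6], [0, 0, -3, 0, 0, 0, 0.6], [0, 0, -6, 0, 0, 0, 0.6], [0, 0, -9, 0, 0, 0, 0.6], [3, 1, -10, 0, 0, 0, 0.6], [6, 2, -11, 0, 0, 0, 0.6], [9, 2, -12, 0, 0, 0, 0.6], [12, 2, -12, 0, 0, 0, 0.6], [12, 2, -12, 0, 0, 0, 0.6], [12, 2, -12, 0, 0, 0, 0.6]],
  ],
)

```text
time_s: 17.8
ee_pos: [0.342, 0.1959, 0.1984]
eef_rot: [-3.14, 0.002, -1.573]
force: [-0.2, 0.0, -0.1]
grip_width: 0.0562
```

```bash
python3 -c "
from h import *
look('P2'); c=load('A'); k=.64
a=np.radians(-23.8); rel([.441,-.119,.12],a-np.pi/2)
C=np.array([.441,-.119]);u=np.array([np.cos(a),np.sin(a)]);v=np.array([-u[1],u[0]])
A,B,E=load('A'),load('B'),load('E')
for cam,n in((A,'A'),(B,'B'),(E,'E')):
  print(n,'corners',[(proj(cam,[*(C+sx*.089*u+sy*.055*v),.009])/k).round()[0].tolist() for sx in(-1,1) for sy in(1,-1)],'handle',[(proj(cam,[*(C+s*.036*u),.043])/k).round()[0].tolist() for s in(-1,1)])
"
```

```text
17.85 [0.342  0.1966 0.1981] [-3.140e+00  1.000e-03 -1.572e+00]
shift cm [31.56 -9.93  7.78] turns [[-1.000e-03  2.000e-03  4.140e-01]
 [-2.000e-03 -1.000e-03 -2.727e+00]] q6 2.0
A corners [[183.0, 166.0], [311.0, 221.0], [255.0, -70.0], [396.0, -1.0]] handle [[258.0, 129.0], [292.0, 28.0]]
B corners [[320.0, 468.0], [425.0, 507.0], [394.0, 304.0], [507.0, 351.0]] handle [[394.0, 464.0], [428.0, 396.0]]
E corners [[567.0, 459.0], [667.0, 498.0], [666.0, 293.0], [773.0, 341.0]] handle [[664.0, 454.0], [709.0, 385.0]]
```

View pics/P2.png

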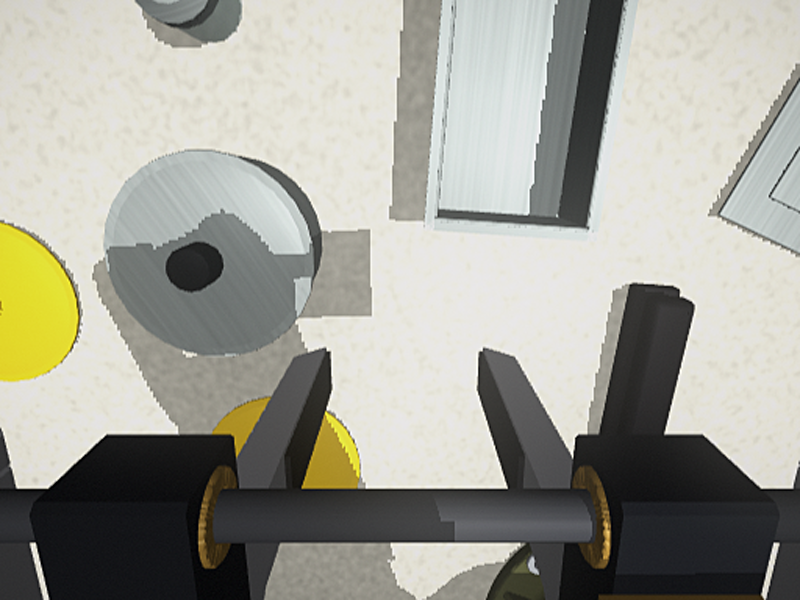

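The medium lid is seated on its pot (centre about (210,252)) and the yellow lids are untouched. The oblong model reprojects within about 3 px. Moving to it, with y nudged to −.118.

Call:
play_rows(
  steps=[
    [[3.5, -1, 0, 0, 0, 0.05, 0.6], [7, -2, 0, 0, 0, 0.1, 0.6], [11, -3.4, 0, 0, 0, 0.16, 0.6], [15, -4.7, 0, 0, 0, 0.22, 0.6], [19, -6, 1, 0, 0, 0.28, 0.6], [23, -7.2, 2.5, 0, 0, 0.34, 0.6], [27, -8.5, 4.5, 0, 0, 0.4, 0.6], [30, -9.5, 6.5, 0, 0, 0.414, 0.6], [31.4, -9.9, 8.5, 0, 0, 0.414, 0.6], [31.4, -9.9, 9.8, 0, 0, 0.414, 0.6], [31.4, -9.9, 9.8, 0, 0, 0.414, 0.6], [31.4, -9.9, 9.8, 0, 0, 0.414, 0.6], [31.4, -9.9, 9.8, 0, 0, 0.414, 0.6], [31.4, -9.9, 9.8, 0, 0, 0.414, 0.6]],
  ],
)

```text
time_s: 19.02
ee_pos: [0.4414, -0.1167, 0.101]
eef_rot: [-3.139, 0.002, -1.985]
force: [-0.1, -0.2, 0.2]
grip_width: 0.0562
```

```bash
python3 -c "
from h import *
rel([.441,-.118,.017],np.radians(-113.8))"
```

```text
shift cm [0.15 0.01 8.4 ] turns [[-2.00e-03  2.00e-03  2.00e-03]
 [-3.00e-03 -4.00e-03 -3.14e+00]] q6 1.64
```

Call:
play_rows(
  steps=[
    [[0.15, 0, 3, -0.002, 0.002, 0, 0.6], [0.15, 0, 6, -0.002, 0.002, 0, 0.6], [0.15, 0, 7.5, -0.002, 0.002, 0, 0.6], [0.15, 0, 8.3, -0.002, 0.002, 0, 0.6], [0.15, 0, 8.4, -0.002, 0.002, 0, 0.5], [0.15, 0, 8.4, -0.002, 0.002, 0, 0.4], [0.15, 0, 8.4, -0.002, 0.002, 0, 0.3], [0.15, 0, 8.4, -0.002, 0.002, 0, 0.2], [0.15, 0, 8.4, -0.002, 0.002, 0, 0.1], [0.15, 0, 8.4, -0.002, 0.002, 0, 0], [0.15, 0, 8.4, -0.002, 0.002, 0, 0], [0.15, 0, 8.4, -0.002, 0.002, 0, 0], [0.15, 0, 8.4, -0.002, 0.002, 0, 0], [0.15, 0, 8.4, -0.002, 0.002, 0, 0], [0.15, 0, 8.4, -0.002, 0.002, 0, 0], [0.15, 0, 8.4, -0.002, 0.002, 0, 0]],
  ],
  force=30,
)

```text
time_s: 20.35
ee_pos: [0.4412, -0.1181, 0.0172]
eef_rot: [-3.141, -0.0, -1.985]
force: [-2.3, -0.7, 5.7]
grip_width: 0.0096
```

```bash
python3 -c "
from h import *
look('G5'); rel([.462,.1238,.125],np.radians(-93.9))"
```

```text
20.4 [ 0.4412 -0.1181  0.0172] [-3.141 -0.    -1.985]
shift cm [-22.98   7.81 -10.79] turns [[-1.000e-03 -0.000e+00 -3.460e-01]
 [-0.000e+00  1.000e-03  2.796e+00]] q6 1.64
```

View pics/G5.png

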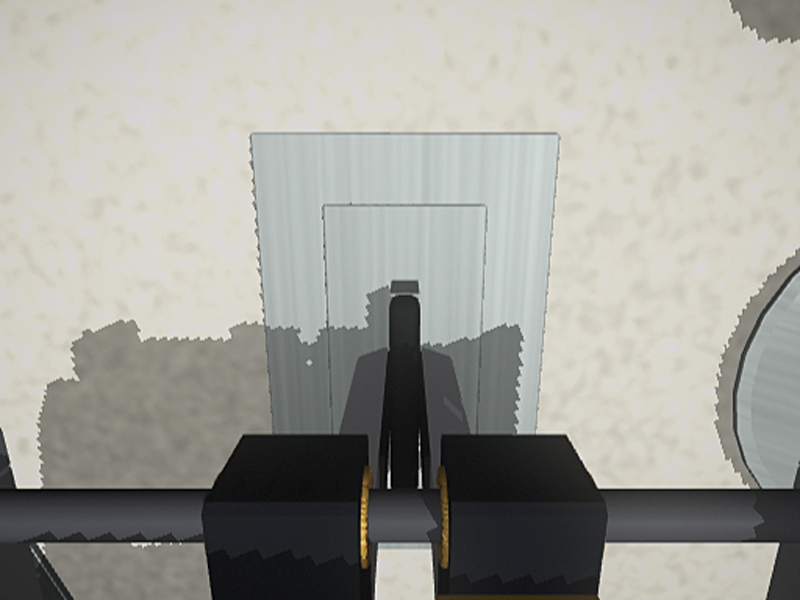

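The lid is gripped squarely on the handle. The far plate edge runs from (251,132) to (560,132), level in the tool frame. I'll compute the grasp offset, then carry.

Call:
play_rows(
  steps=[
    [[0, 0, -1, 0, 0, 0, 0], [0, 0, -3, 0, 0, 0, 0], [0, 0, -6, 0, 0, 0, 0], [0, 0, -9, 0, 0, 0, 0], [-2, 0.7, -10.8, 0, 0, -0.03, 0], [-5, 1.7, -10.8, 0, 0, -0.08, 0], [-9, 3, -10.8, 0, 0, -0.14, 0], [-13, 4.4, -10.8, 0, 0, -0.2, 0], [-17, 5.8, -10.8, 0, 0, -0.26, 0], [-20, 6.8, -10.8, 0, 0, -0.3, 0], [-22, 7.5, -10.8, 0, 0, -0.33, 0], [-23, 7.8, -10.8, 0, 0, -0.346, 0], [-23, 7.8, -10.8, 0, 0, -0.346, 0], [-23, 7.8, -10.8, 0, 0, -0.346, 0], [-23, 7.8, -10.8, 0, 0, -0.346, 0], [-23, 7.8, -10.8, 0, 0, -0.346, 0]],
  ],
)

```text
time_s: 21.73
ee_pos: [0.4622, 0.1227, 0.1252]
eef_rot: [-3.141, -0.0, -1.641]
force: [0.0, 0.6, -2.3]
grip_width: 0.0099
```

```bash
python3 -c "
from h import *
c=load('G5');k=.64;P=np.array([ray(c,u*k,v*k,.009) for u,v in((251,132),(560,132))])
r=R.from_euler('xyz',[np.pi,0,-1.985]).inv(); q=r.apply(P-[.4412,-.1181,.009]); print('edge in tool',q,np.linalg.norm(P[0]-P[1]))
off=-(.089+q[:,1].mean()); print('lid centre tool-y offset',off)
rel([.462,.1238,.0762],np.radians(-93.9))"
```

```text
edge in tool [[-5.42323287e-02 -8.75242921e-02 -1.93922518e-17]
 [ 5.46133026e-02 -8.74150745e-02 -1.93788765e-17]] 0.10884568604636854
lid centre tool-y offset -0.0015303166989920625
shift cm [-0.11  0.03  4.9 ] turns [[-1.00e-03 -0.00e+00 -2.00e-03]
 [-1.00e-03  1.00e-03  3.14e+00]] q6 1.82
```

Call:
play_rows(
  steps=[
    [[-0.1, -0.05, 1, 0, 0, 0, 0], [-0.1, -0.05, 2, 0, 0, 0, 0], [-0.1, -0.05, 3, 0, 0, 0, 0], [-0.1, -0.05, 3.8, 0, 0, 0, 0], [-0.1, -0.05, 4.1, 0, 0, 0, 0], [-0.1, -0.05, 4.3, 0, 0, 0, 0], [-0.1, -0.05, 4.5, 0, 0, 0, 0], [-0.1, -0.05, 4.65, 0, 0, 0, 0], [-0.1, -0.05, 4.78, 0, 0, 0, 0], [-0.1, -0.05, 4.86, 0, 0, 0, 0], [-0.1, -0.05, 4.88, 0, 0, 0, 0], [-0.1, -0.05, 4.88, 0, 0, 0, 0]],
  ],
)

```text
time_s: 22.73
ee_pos: [0.4628, 0.1237, 0.0765]
eef_rot: [-3.141, -0.0, -1.641]
force: [-0.7, 0.3, -2.1]
grip_width: 0.01
```

No contact, so the step is inside. Release, lift, and go towards the large lid.

Call:
play_rows(
  steps=[
    [[0, 0, 0.02, 0, 0, 0, 0.1], [0, 0, 0.02, 0, 0, 0, 0.2], [0, 0, 0.02, 0, 0, 0, 0.4], [0, 0, 0.02, 0, 0, 0, 0.6], [0, 0, 0.02, 0, 0, 0, 0.6], [0, 0, -1, 0, 0, 0, 0.6], [0, 0, -3, 0, 0, 0, 0.6], [0, 0, -6, 0, 0, 0, 0.6], [0, 0, -9, 0, 0, 0, 0.6], [3, 2, -12, 0, 0, 0, 0.6], [6, 4, -13, 0, 0, 0, 0.6], [9, 6, -13, 0, 0, 0, 0.6], [9, 7, -13, 0, 0, 0, 0.6], [9, 7, -13, 0, 0, 0, 0.6], [9, 7, -13, 0, 0, 0, 0.6]],
  ],
)

```text
time_s: 23.98
ee_pos: [0.387, 0.0391, 0.2072]
eef_rot: [-3.139, -0.0, -1.641]
force: [0.4, -0.3, -0.6]
grip_width: 0.0566
```

```bash
python3 -c "
from h import *
look('P3');rel([.349,-.3077,.12],-np.pi/2)"
```

```text
24.0333 [0.3873 0.0393 0.2069] [-3.14 -0.   -1.64]
shift cm [34.88  1.42  8.7 ] turns [[-1.000e-03 -0.000e+00 -6.900e-02]
 [-0.000e+00  2.000e-03  3.072e+00]] q6 1.65
```

View pics/P3.png

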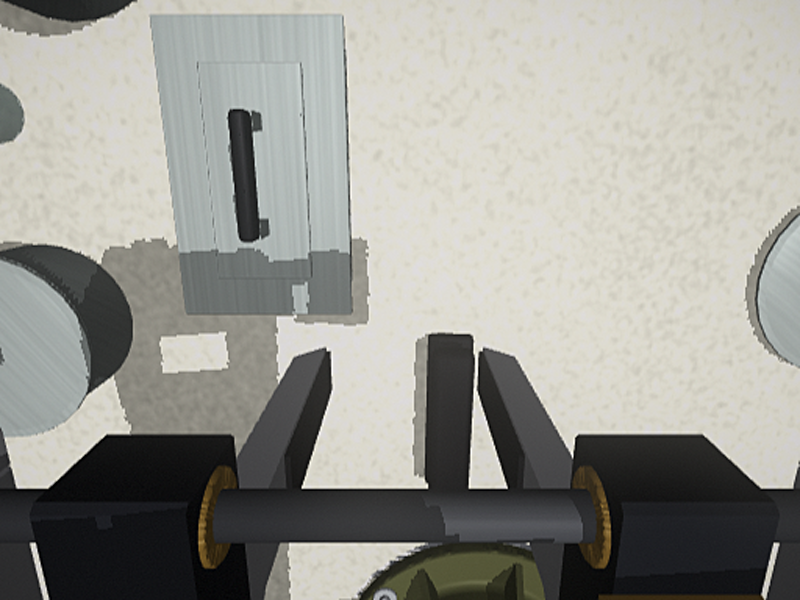

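The oblong lid covers the pan squarely and flat, centre about (250,165). Now the large lid.

Call:
play_rows(
  steps=[
    [[4, 0.2, 0, 0, 0, 0, 0.6], [8, 0.3, 0, 0, 0, -0.02, 0.6], [12, 0.5, 0, 0, 0, -0.04, 0.6], [16, 0.7, 0, 0, 0, -0.06, 0.6], [20, 0.8, 1, 0, 0, -0.069, 0.6], [24, 1, 3, 0, 0, -0.069, 0.6], [28, 1.1, 5, 0, 0, -0.069, 0.6], [31, 1.3, 7, 0, 0, -0.069, 0.6], [33.5, 1.4, 9, 0, 0, -0.069, 0.6], [34.9, 1.4, 10.5, 0, 0, -0.069, 0.6], [34.9, 1.4, 10.7, 0, 0, -0.069, 0.6], [34.9, 1.4, 10.7, 0, 0, -0.069, 0.6], [34.9, 1.4, 10.7, 0, 0, -0.069, 0.6], [34.9, 1.4, 10.7, 0, 0, -0.069, 0.6]],
  ],
)

```text
time_s: 25.2
ee_pos: [0.3501, -0.3072, 0.1009]
eef_rot: [-3.139, -0.001, -1.57]
force: [0.1, -0.3, 0.0]
grip_width: 0.0564
```

```bash
python3 -c "
from h import *
rel([.349,-.3077,.015],-np.pi/2)"
```

```text
shift cm [0.03 0.13 8.59] turns [[-2.00e-03 -1.00e-03  1.00e-03]
 [ 2.00e-03 -4.00e-03 -3.14e+00]] q6 0.77
```

Call:
play_rows(
  steps=[
    [[0, 0.1, 3, -0.002, -0.001, 0, 0.6], [0, 0.1, 6, -0.002, -0.001, 0, 0.6], [0, 0.1, 7.6, -0.002, -0.001, 0, 0.6], [0, 0.1, 8.5, -0.002, -0.001, 0, 0.6], [0, 0.1, 8.6, -0.002, -0.001, 0, 0.6], [0, 0.1, 8.6, -0.002, -0.001, 0, 0.6], [0, 0.1, 8.6, -0.002, -0.001, 0, 0.3], [0, 0.1, 8.6, -0.002, -0.001, 0, 0.2], [0, 0.1, 8.6, -0.002, -0.001, 0, 0], [0, 0.1, 8.6, -0.002, -0.001, 0, 0], [0, 0.1, 8.6, -0.002, -0.001, 0, 0], [0, 0.1, 8.6, -0.002, -0.001, 0, 0], [0, 0.1, 8.6, -0.002, -0.001, 0, 0]],
  ],
  force=35,
)

```text
time_s: 26.28
ee_pos: [0.3495, -0.3076, 0.0153]
eef_rot: [-3.141, -0.001, -1.57]
force: [-1.2, -0.4, 5.9]
grip_width: 0.0253
```

```bash
python3 -c "
from h import *
look('G6'); f=load('G6')['frame'].mean(2)
c=load('G6')
# knob rows near predicted column: dark run
print('dark rows', [v for v in range(200,300) if f[v,258]<60])
rel([.6427,.2432,.17],-np.pi/2)"
```

```text
26.3333 [ 0.3495 -0.3076  0.0153] [-3.141e+00 -1.000e-03 -1.570e+00]
dark rows [223, 224, 225, 226, 227, 228, 229, 230, 231, 232, 233, 234, 235, 236, 237, 238, 239, 240, 241, 242, 243, 244, 245, 246, 247, 248, 249, 250, 251, 252, 253, 254, 255, 256, 257, 258, 259, 260, 261, 262, 263, 264, 265, 266, 267, 268, 269, 270, 271, 272, 273, 274, 275, 276, 277, 278, 279]
shift cm [-55.03 -29.39 -15.49] turns [[-1.00e-03 -1.00e-03  1.00e-03]
 [ 1.00e-03 -1.00e-03 -3.14e+00]] q6 0.77
```

Call:
play_rows(
  steps=[
    [[0, 0, -1, 0, 0, 0, 0], [0, 0, -3, 0, 0, 0, 0], [0, 0, -6, 0, 0, 0, 0], [0, 0, -9, 0, 0, 0, 0], [-1, -0.5, -12.5, 0, 0, 0, 0], [-3, -1.6, -15, 0, 0, 0, 0], [-6, -3.2, -15.5, 0, 0, 0, 0], [-9.5, -5.1, -15.5, 0, 0, 0, 0], [-13, -7, -15.5, 0, 0, 0, 0], [-16.5, -8.8, -15.5, 0, 0, 0, 0], [-20, -10.7, -15.5, 0, 0, 0, 0], [-23.5, -12.6, -15.5, 0, 0, 0, 0], [-27, -14.4, -15.5, 0, 0, 0, 0], [-30.5, -16.3, -15.5, 0, 0, 0, 0], [-34, -18.2, -15.5, 0, 0, 0, 0], [-37.5, -20, -15.5, 0, 0, 0, 0], [-41, -21.9, -15.5, 0, 0, 0, 0], [-44, -23.5, -15.5, 0, 0, 0, 0], [-46, -24.6, -15.5, 0, 0, 0, 0], [-46.5, -24.8, -15.5, 0, 0, 0, 0]],
  ],
)

```text
time_s: 28.0
ee_pos: [0.5973, 0.1609, 0.1699]
eef_rot: [-3.142, -0.0, -1.567]
force: [0.1, 0.1, -2.3]
grip_width: 0.0251
```

```bash
python3 -c "
from h import *
print(ctrl.get_obs()['grip_width']);rel([.6427,.2438,.13],-np.pi/2)"
```

```text
0.0251294771385171
shift cm [-8.28 -4.57  3.99] turns [[-0.000e+00 -0.000e+00  4.000e-03]
 [ 1.000e-03 -0.000e+00 -3.138e+00]] q6 1.77
```

Call:
play_rows(
  steps=[
    [[-2, -1.1, 0, 0, 0, 0, 0], [-4.5, -2.5, 0.5, 0, 0, 0, 0], [-6.8, -3.7, 1.5, 0, 0, 0, 0], [-8, -4.4, 2.5, 0, 0, 0, 0], [-8.3, -4.6, 3.5, 0, 0, 0, 0], [-8.3, -4.6, 4, 0, 0, 0, 0], [-8.3, -4.6, 4, 0, 0, 0, 0], [-8.3, -4.6, 4, 0, 0, 0, 0], [-8.3, -4.6, 4, 0, 0, 0, 0]],
  ],
)

```text
time_s: 28.75
ee_pos: [0.6432, 0.2431, 0.131]
eef_rot: [-3.141, -0.0, -1.568]
force: [-0.1, 0.7, -1.5]
grip_width: 0.0255
```

```bash
python3 -c "
from h import *
rel([.6427,.2438,.0835],-np.pi/2)"
```

```text
shift cm [-0.07  0.05  4.75] turns [[-1.000e-03 -0.000e+00  3.000e-03]
 [ 0.000e+00 -2.000e-03 -3.139e+00]] q6 1.88
```

Call:
play_rows(
  steps=[
    [[0, 0, 1, 0, 0, 0, 0], [0, 0, 2, 0, 0, 0, 0], [0, 0, 3, 0, 0, 0, 0], [0, 0, 3.7, 0, 0, 0, 0], [0, 0, 4, 0, 0, 0, 0], [0, 0, 4.2, 0, 0, 0, 0], [0, 0, 4.4, 0, 0, 0, 0], [0, 0, 4.55, 0, 0, 0, 0], [0, 0, 4.65, 0, 0, 0, 0], [0, 0, 4.72, 0, 0, 0, 0], [0, 0, 4.74, 0, 0, 0, 0], [0, 0, 4.74, 0, 0, 0, 0]],
  ],
)

```text
time_s: 29.75
ee_pos: [0.6432, 0.2431, 0.0837]
eef_rot: [-3.14, -0.0, -1.568]
force: [0.2, 0.5, -1.9]
grip_width: 0.0252
```

Call:
play_rows(
  steps=[
    [[0, 0, 0.03, 0, 0, 0, 0], [0, 0, 0.03, 0, 0, 0, 0.2], [0, 0, 0.03, 0, 0, 0, 0.4], [0, 0, 0.03, 0, 0, 0, 0.6], [0, 0, 0.03, 0, 0, 0, 0.6], [0, 0, -1, 0, 0, 0, 0.6], [0, 0, -3, 0, 0, 0, 0.6], [0, 0, -6, 0, 0, 0, 0.6], [0, 0, -9, 0, 0, 0, 0.6], [3, 3, -12, 0, 0, 0, 0.6], [6, 6, -14, 0, 0, 0, 0.6], [9, 9, -15, 0, 0, 0, 0.6], [12, 12, -16, 0, 0, 0, 0.6], [15, 15, -17, 0, 0, 0, 0.6], [18, 18, -18, 0, 0, 0, 0.6], [21, 21, -19, 0, 0, 0, 0.6], [24, 24, -20, 0, 0, 0, 0.6], [27, 27, -21, 0, 0, 0, 0.6], [30, 30, -21, 0, 0, 0, 0.6], [32, 31, -21, 0, 0, 0, 0.6]],
  ],
)

```text
time_s: 31.42
ee_pos: [0.3373, -0.0711, 0.2944]
eef_rot: [-3.138, -0.001, -1.567]
force: [-0.1, -0.3, -0.1]
grip_width: 0.0561
```

Call:
play_rows(
  steps=[
    [[4, 0, 0, 0, 0, 0, 0.6], [8, 0, 0, 0, 0, 0, 0.6], [12, 0, 0, 0, 0, 0, 0.6], [16, 0, 0, 0, 0, 0, 0.6], [20, 0, 0, 0, 0, 0, 0.6], [20, 0, 0, 0, 0, 0, 0.6], [20, 0, 0, 0, 0, 0, 0.6], [20, 0, 0, 0, 0, 0, 0.6]],
  ],
)

```text
time_s: 32.08
ee_pos: [0.338, -0.2707, 0.2951]
eef_rot: [-3.137, -0.001, -1.567]
force: [0.2, 0.4, -0.4]
grip_width: 0.0565
```

```bash
python3 -c "
from h import *
t=ctrl.camera('top');s=ctrl.camera('scene')
a=cv2.resize(t['frame'][85:270,75:445],(740,370),interpolation=cv2.INTER_CUBIC)
b=cv2.resize(s['frame'][150:270,190:437],None,fx=1.9,fy=1.9,interpolation=cv2.INTER_CUBIC)
im=np.zeros((600,740,3),np.uint8);im[:370]=cv2.convertScaleAbs(a,alpha=1.7);im[370:370+b.shape[0],:b.shape[1]]=cv2.convertScaleAbs(b[:230],alpha=1.2);cv2.imwrite('pics/fin.png',im)
k=.64;t0=t
print(ctrl.get_obs()['ee_pos'])
for n,P in dict(sp=[.700,.0063,.098],mp=[.3618,.3166,.104],lp=[.6432,.2431,.110],pan=[.4628,.1237,.102]).items(): print(n,((proj(t,P)[0]-[75,85])*2).round(1))
"
```

```text
[ 0.33829505 -0.27016057  0.29525329]
sp [383.  40.]
mp [167.3 268.8]
lp [220.5  75.8]
pan [301.5 199.8]
```

View pics/fin.png

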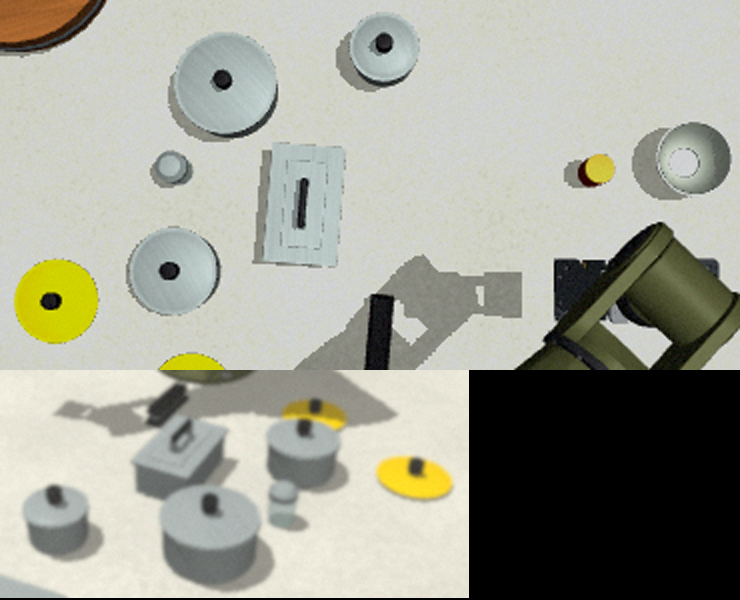

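Final view: all four lids sit level on their pots. Knobs are at (383,43) small, (223,80) large and (170,271) medium, with the handle at (302,203). The bowl, shaker and yellow lids are unmoved. Handing in.

```bash
python3 -c "
from station import ctrl
print(ctrl.hand_in())"
```

```text
the job is handed in; nothing more can be done
None
```

All four steel lids (small, medium, oblong, large) are on the pot or pan they fit. I lowered each one to its seating height before letting go, and handed the job in at about 32 s.

- **Seating:** Each lid came down to within about 0.5 mm of its calculated seating height. The readings at the bottom stayed within about 2.5 N, so no step had caught on a rim.
- **Final pictures:** The top and scene views show every lid level, covering its pot or pan. The bowl, the shaker and the yellow look-alikes show no sign of having moved. I judged that by eye and did not re-measure positions at the end.
- **Disagreements:** The top and wrist cameras differed by about 4 mm on positions, and I worked from the wrist camera. In the last picture the knobs sit about 4–5 mm from where I expected them in the top view, all in the same direction, which fits that camera offset. The pot rims also measured about 5 mm wider than stated, which I took to be a rim bead.

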